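# Clear the bench into the sorting trays

## Robot

A 7-joint arm with a two-finger parallel gripper is mounted at the origin on a cart in front of the work surface, level with it; the furniture and walls round the work are solid. World frame = base frame: x ahead of the robot, y to its left, z up, the work surface at z = 0. Lengths are in m, angles in rad, forces in N, time in s.
With the tool pointing down it reaches from about 0.425 to 0.95 m from the base axis. Payload 16.7 kg.
Tool frame: the origin (TCP) lies between the finger pads; the fingertips stand 25 mm ahead of it and the grasp point (between the pads) lies 6 mm ahead of it; z points along the fingers, y is the line along which they close (so a half turn about z gives the same grasp; the last joint's range is limited). The gripper opens to 94 mm and grips with 3 to 60 N. Pads are 16 mm wide; open, the fingers measure 119 mm over their backs; the gripper's body (75 mm by 177 mm) begins 78 mm behind the grasp point.
Start: joints at [1.101, 0.426, 0.074, 1.606, -0.034, 1.111, -0.067], TCP at [0.212, -0.641, 0.23] pointing down, gripper open.
Joint ranges: [-2.85, 2.85], [-0.5, 2.14], [-1.23, 1.37], [0.21, 2.46], [-1.02, 4.16], [0.16, 2.05], [-2.73, 2.73]. Speed limits (rad/s): [1.89, 1.89, 2.39, 2.39, 3.01, 3.01, 3.01].

## Interface

Orientations are given as [roll, pitch, yaw] about the fixed x, y, z axes, in that order (R = Rz(yaw) Ry(pitch) Rx(roll)).
In Python, from rig import r gives the robot as it stands. The module is installed in compiled form; this text tells all that it offers.
- The arm moves only by the tool carry_out, never from a script. Its argument "moves" is a list of rows, each a list of 3 entries, a list of its own where there are three numbers: the shift along the world's x, y, z in cm, then the turn about the world's z in units of 6 degrees (1.0 is 6 degrees), then the finger opening in cm, from 0 to 9.4. A call has 1 to 20 rows; each row is the pose to reach, as a shift and turn from the pose commanded when the call began; what a row does not reach only later rows make up. A row lasts 1/10 s, in which the tool goes at most 50 mm and 8.59 degrees, less where a joint would pass 70% of its speed; a pose out of reach is approached as far as the arm can. A call with a gripper value outside its range is refused whole. The fingers move at their own pace and stop on an object; the grip force is fixed at half the most. Time passes only in rows, so rows that repeat a pose let the fingers close. It gives the time, the measured TCP pose, the force, the opening and the grip force at its end, in the units of the state.
- r.observe(): the state, without advancing time (a new reading comes with each control period).
- r.read_camera(name): name is "side" or "top" or "wrist"; returns the picture (420x560x3 uint8, red, green, blue); there is no depth.
- r.get_calibration(name): a dict with "fx", "fy", "cx", "cy" (pixels), "eye" and "attitude" of the camera in the world. Camera axes: x right, y down, z forward; pixel columns grow to the right and rows downward; lengths in m; the calibration is good to about 2 mm. A picture is of the moment at which its call begins: read the wrist's pose just before it. get_calibration takes no time and is no camera call; for the wrist camera it gives the pose at the moment of the call.
- r.job_done(): hands the job in; it is judged then, once.
The state is a dict: "time": time; "q": joint angles; "joint_velocities": joint speeds; "joint_efforts": joint torques, N m; "tool_pos": TCP position; "tool_rot": TCP orientation; "wrist_force": force on the tool from outside, world axes, zero at the start; "ft_torque": the same for the moment, N m; "opening": opening from 0.0 (shut) to 1.0 (fully open); "gripper_force": force on a finger pad.
Only numpy, scipy, OpenCV 4.12 (cv2) and the standard library are available. Lean on these libraries where they do the work, as an engineer would, in place of code of your own. Each camera call takes 0.05 s, during which the arm holds its last target. There are 200 camera calls.

## Task

Clear the loose work off the bench: lay both timber offcuts side by side in the plywood tray, the sanding block in the red tray and the amber jar with the grey lid in the blue tray. Each must rest flat on its tray's floor, inside the walls and the same way up as it is now, not stacked or propped on a rim; leave the glue bottle and the screwdriver where they are.

Things in the scene. Friction and masses are not known exactly. Their poses are not given: they have to be found in the camera images.
- wood_tray: Low open tray of pale plywood with a small brass card holder on its -x side, outside 160 (x) x 140 (y) mm, inside 152 x 132 mm. Fixed to the bench, stands level. Origin at the centre of its underside, z up, x and y along its sides. Floor 4 mm thick, walls 4 mm thick, rim 15 mm above the bench. Takes both timber offcuts side by side, their long sides along the tray's y.
- red_tray: Low open tray of red plastic, outside 150 (x) x 100 (y) mm, inside 142 x 92 mm. Fixed to the bench, stands level. Origin at the centre of its underside, z up, x and y along its sides. Floor 4 mm thick, walls 4 mm thick, rim 15 mm above the bench. Takes the sanding block, long side along the tray's x.
- blue_tray: Low open tray of blue plastic, outside 106 (x) x 106 (y) mm, inside 98 x 98 mm. Fixed to the bench, stands level. Origin at the centre of its underside, z up, x and y along its sides. Floor 4 mm thick, walls 4 mm thick, rim 15 mm above the bench. Takes the jar, standing in the middle.
- long_offcut: Long offcut: pale brown timber block, 45 (x) x 110 (y) x 35 (z) mm, about 0.08 kg, lying on the bench. Origin at the centre of its underside, z up. Grip it across its 45 mm width. The fixed blue bench vice between the tray places is 122 mm high at its jaws: carry things at 0.2 m or higher.
- short_offcut: Short offcut: dark reddish timber block, 50 (x) x 60 (y) x 40 (z) mm, about 0.06 kg. Origin at the centre of its underside, z up. Grip it across its 50 mm width.
- sanding_block: Sanding block: grey-brown block, 62 (x) x 113 (y) x 31 (z) mm, about 0.11 kg. Origin at the centre of its underside, z up. Grip it across its 62 mm width.
- shellac_jar: Round closed jar, amber with a grey metal lid that is fixed on, 67 mm diameter, 108 mm tall, about 0.3 kg, standing. Origin at the centre of its underside, z up. Grip it across its body, between 45 and 75 mm above its underside, any way round.
- glue_bottle: Bystander, loose: white glue bottle with orange nozzle, 63 mm diameter, 191 mm tall, standing. Origin at the centre of its underside, z up. Leave it standing where it is. (A tall fixed steel cabinet also stands to the right of the bench, from about y = -0.4 m on: keep the arm clear of it.)
- screwdriver: Bystander, loose: green-handled screwdriver lying flat at the left of the bench, 25 (x) x 190 (y) x 22 (z) mm, handle towards +y. Origin at the centre of its underside, z up. Leave it where it is.

How it is judged:
By the outcome, as a careful person would: the job done as asked, in the order asked, and still so for the second after the job is handed in, with the robot touching nothing.
It also fails if it takes over 115 s, if anything falls off the work surface, if the arm or the gripper's body presses on something with over 40 N, if the wrist force passes 120 N, or if a joint passes its speed limit or range.

## Working session

There is one attempt and no reset: what is moved stays moved. The work goes in short steps, Python scripts to look and compute and a tool call to move; the robot and the scene stay as the last step left them, time stands still between calls to the robot, and variables do not carry over. Pictures are saved under pics/ and viewed, at most 14 in all, crops included, and the job is handed in when it is done.

Besides the shell and the picture viewer there is one more tool, called after "Emit:" as name([rows], argument=value, ...), one row to a line, values as JSON. carry_out: Moves the arm, as the interface text tells. Its arguments: {"type":"object","properties":{"moves":{"type":"array","items":{"type":"array"}}},"required":["moves"]}

```bash
mkdir -p pics
python3 - <<'E'
from rig import r
import cv2
s=r.observe();print({k:s[k] for k in('time','tool_pos','tool_rot','opening')})
for n in("top","side"):
    cv2.imwrite(f"pics/{n}0.png",r.read_camera(n)[:,:,::-1]);print(r.get_calibration(n))
E
```

```text
{'time': 0.0, 'tool_pos': array([ 0.21206512, -0.64040007,  0.22979001]), 'tool_rot': array([-3.14033092e+00,  6.38405927e-05,  3.19769258e-01]), 'opening': 1.0015575886954993}
{'fx': 389.86003002582567, 'fy': 389.86003002582567, 'cx': 277.8262153962055, 'cy': 204.90459799891875, 'eye': array([0.35372387, 0.24710814, 0.94977434]), 'attitude': array([-2.92146976e+00,  3.54990483e-05, -1.53432846e+00])}
{'fx': 412.38670470445527, 'fy': 412.38670470445527, 'cx': 273.904123166916, 'cy': 215.1148271776786, 'eye': array([0.40816738, 1.27923384, 0.50929411]), 'attitude': array([-1.99213162, -0.01506879, -2.99589617])}
```

View pics/top0.png

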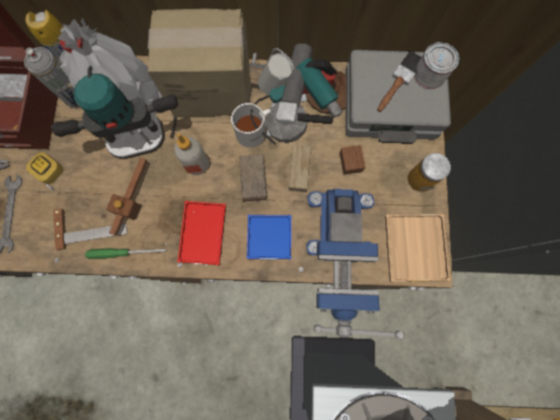

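View pics/side0.png

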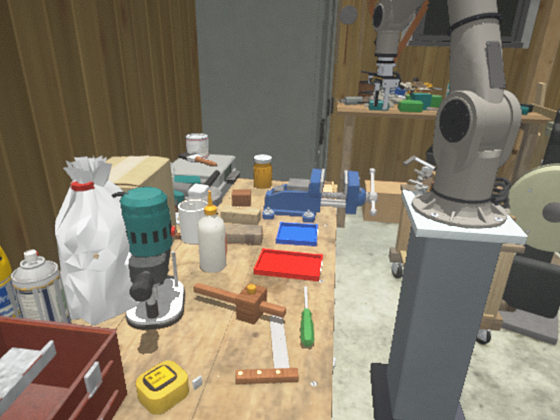

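The top view shows the sanding block at (253,177), the long offcut at (299,168), the short one at (352,160) and the jar at (428,172). The red tray is at (203,233), the blue at (270,237) and the plywood at (417,248). The vice is around (345,245) and the glue bottle at (190,155). I'll enlarge this area for corner reading.

Run:
```python
import cv2
i=cv2.imread("pics/top0.png")
cv2.imwrite("pics/c1.png",cv2.resize(i[130:290,170:320],None,fx=5,fy=3.75*1.0,interpolation=cv2.INTER_CUBIC) if 0 else cv2.resize(i[135:285,170:330],None,fx=4,fy=4,interpolation=cv2.INTER_CUBIC))
cv2.imwrite("pics/c2.png",cv2.resize(i[135:285,310:460],None,fx=4,fy=4,interpolation=cv2.INTER_CUBIC))
```

```text
(no output)
```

View pics/c1.png

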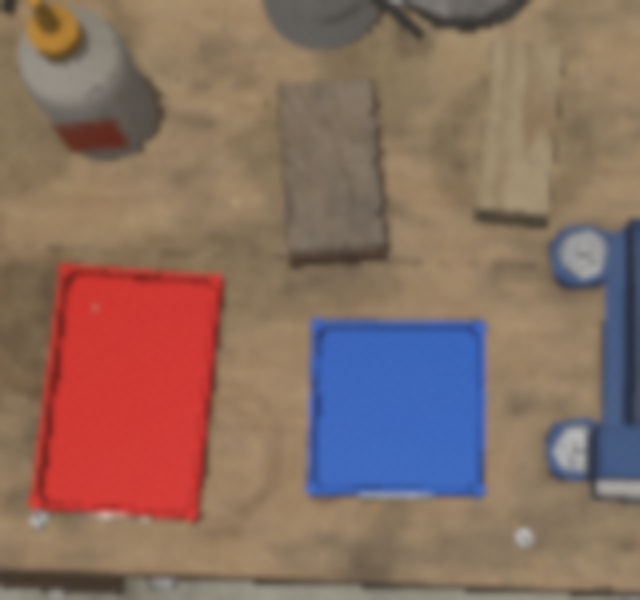

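View pics/c2.png

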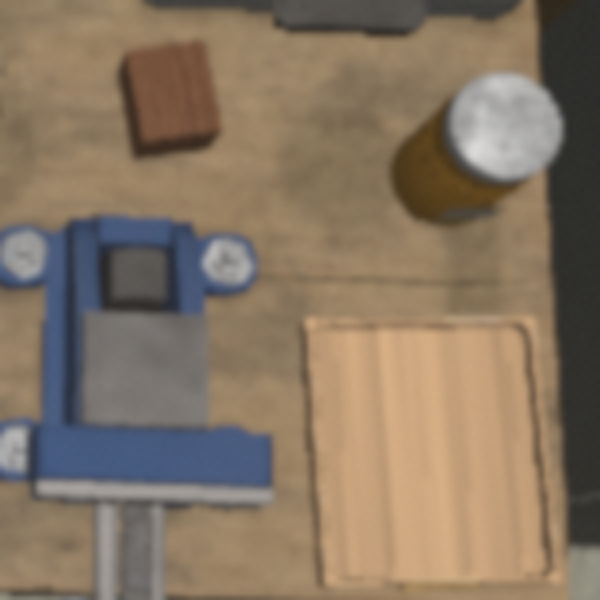

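Crop 1 has the top corners of the sanding block, the long offcut and the red and blue tray rims. Crop 2 has the short offcut, the jar lid (503,128) and the plywood rim. I'll convert these to world positions.

```bash
cat > h.py <<'E'
import numpy as np
from scipy.spatial.transform import Rotation as R
def world(c,px,z):
    px=np.atleast_2d(np.array(px,float))
    d=np.c_[(px[:,0]-c['cx'])/c['fx'],(px[:,1]-c['cy'])/c['fy'],np.ones(len(px))]
    d=R.from_euler('xyz',c['attitude']).apply(d)
    return c['eye']+d*((z-c['eye'][2])/d[:,2])[:,None]
def pix(c,P):
    p=R.from_euler('xyz',c['attitude']).inv().apply(np.atleast_2d(P)-c['eye'])
    return np.c_[c['cx']+c['fx']*p[:,0]/p[:,2],c['cy']+c['fy']*p[:,1]/p[:,2]]
def rect(c,px,z):  # corners TL,TR,BR,BL in image (up=+x,right=-y)
    w=world(c,px,z)[:,:2];a=w[0]-w[3];b=w[1]-w[2];e=a+b
    s=(w[0]-w[1])+(w[3]-w[2])
    return w.mean(0).round(4),'xdir deg',np.degrees(np.arctan2(e[1],e[0])).round(1),'ydir-90',np.degrees(np.arctan2(-s[0],s[1])).round(1),'len',(np.linalg.norm(e)/2).round(4),(np.linalg.norm(s)/2).round(4)
E
python3 - <<'E'
from rig import r
from h import *
c=r.get_calibration("top")
def f(n,o,z,p): print(n,*rect(c,[(o+x/4-.4,135+y/4-.4) for x,y in p],z))
f('sand',170,.031,[(278,84),(370,80),(386,247),(292,256)])
f('long',170,.035,[(495,48),(562,48),(547,218),(477,212)])
f('short',310,.04,[(124,54),(204,42),(218,134),(137,148)])
f('red',170,.015,[(62,265),(222,276),(197,521),(33,510)])
f('blue',170,.015,[(311,321),(486,321),(484,496),(307,495)])
f('wood',310,.015,[(304,318),(534,317),(566,581),(322,586)])
print('jar',world(c,[(310+503/4-.4,135+128/4-.4)],.108))
print('bottle',world(c,[(170+52/4,135+25/4)],.185))
print(r.get_calibration('wrist'))
E
```

```text
sand [0.6295 0.3195] xdir deg 7.8 ydir-90 6.2 len 0.1089 0.0572
long [0.6551 0.2044] xdir deg -4.0 ydir-90 -0.5 len 0.1081 0.0421
short [0.6815 0.076 ] xdir deg 7.6 ydir-90 11.7 len 0.0604 0.0505
red [0.4881 0.4361] xdir deg -1.7 ydir-90 -1.8 len 0.1498 0.0985
blue [0.4841 0.2736] xdir deg 1.4 ydir-90 1.9 len 0.106 0.1062
wood [ 0.4725 -0.0837] xdir deg 3.0 ydir-90 2.8 len 0.1597 0.1422
jar [[ 0.6436717  -0.09888003  0.108     ]]
bottle [[0.65351719 0.45605083 0.185     ]]
{'fx': 294.81965490539125, 'fy': 294.81965490539125, 'cx': 283.43110916836406, 'cy': 215.1292406737986, 'eye': array([ 0.27507027, -0.62056584,  0.38330001]), 'attitude': array([ 2.90403819e+00,  1.31511896e-03, -1.25029832e+00])}
```

Emit:
carry_out([
  [[2,5,3],0,9.4],
  [[5,12,6],0,9.4],
  [[10,22,7],0,9.4],
  [[24.8,54,7],0,9.4],
  [[24.8,54,7],0,9.4],
  [[24.8,54,7],0,9.4],
  [[24.8,54,7],0,9.4],
  [[24.8,54,7],0,9.4],
  [[24.8,54,7],0,9.4],
  [[24.8,54,7],-1,9.4],
  [[24.8,54,7],-2,9.4],
  [[24.8,54,7],-3,9.4],
  [[24.8,54,7],-3.4,9.4],
])

```text
time: 1.4
tool_pos: [0.4617, -0.0956, 0.3007]
tool_rot: [-3.141, -0.001, -0.035]
wrist_force: [-0.1, -1.1, -0.8]
opening: 1.002
gripper_force: 0.0
```

Emit:
carry_out([
  [[19.5,30.5,-4],0,9.4],
  [[19.5,30.5,-4],0,9.4],
  [[19.5,30.5,-4],0,9.4],
  [[19.5,30.5,-4],0,9.4],
  [[19.5,30.5,-4],0,9.4],
  [[19.5,30.5,-4],0,9.4],
  [[19.5,30.5,-6],0,9.4],
  [[19.5,30.5,-7],0,9.4],
  [[19.5,30.5,-8],0,9.4],
  [[19.5,30.5,-8],0,9.4],
  [[19.5,30.5,-8],0,9.4],
])

```text
time: 2.5
tool_pos: [0.6551, 0.203, 0.2209]
tool_rot: [3.141, -0.0, -0.037]
wrist_force: [-0.4, -1.4, 0.3]
opening: 0.999
gripper_force: 0.0
```

```bash
cat > look.py <<'E'
from rig import r
from h import *
import cv2,sys
def look(name,z,polys):
    c=r.get_calibration('wrist');i=cv2.cvtColor(r.read_camera('wrist'),cv2.COLOR_RGB2BGR)
    s=r.observe();print(s['time'],s['tool_pos'],np.degrees(s['tool_rot']).round(1))
    np.save('pics/'+name+'.npy',c,allow_pickle=True)
    for (x,y,a,lx,ly,zz) in polys: # expected outline
        k=np.array([(-lx,-ly),(lx,-ly),(lx,ly),(-lx,ly)])/2;t=np.radians(a)
        P=np.c_[k@np.array([[np.cos(t),np.sin(t)],[-np.sin(t),np.cos(t)]])+[x,y],[zz]*4]
        cv2.polylines(i,[pix(c,P).round().astype(int)],True,(0,255,0),1)
    cv2.imwrite('pics/'+name+'.png',i)
E
python3 -c "
from look import *
look('w1',0,[(.655,.2044,-2,.110,.045,.035)])"
```

```text
2.55 [0.6553705  0.20304406 0.22152346] [ 1.8e+02 -1.0e-01 -2.2e+00]
```

View pics/w1.png

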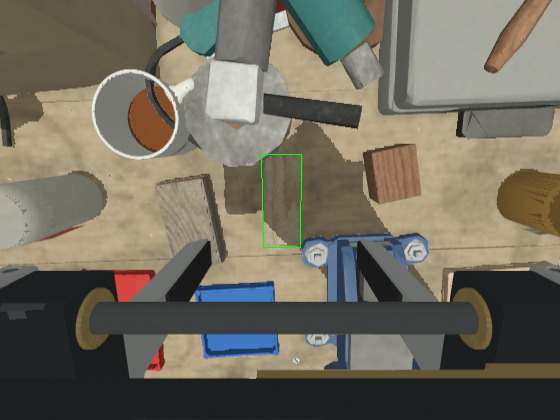

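The green predicted outline matches the long offcut at about (282,200), so I'll descend and grip.

Emit:
carry_out([
  [[0,0.1,-5],0,9.4],
  [[0,0.1,-10],0,9.4],
  [[0,0.1,-14],0,9.4],
  [[0,0.1,-17],0,9.4],
  [[0,0.1,-18.9],0,9.4],
  [[0,0.1,-18.9],0,9.4],
  [[0,0.1,-18.9],0,4],
  [[0,0.1,-18.9],0,4],
  [[0,0.1,-18.9],0,4],
  [[0,0.1,-18.9],0,4],
  [[0,0.1,-18.9],0,4],
  [[0,0.1,-18.9],0,4],
  [[0,0.1,-18.9],0,4],
  [[0,0.1,-18.9],0,4],
])

```text
time: 3.95
tool_pos: [0.6552, 0.2053, 0.0316]
tool_rot: [-3.142, -0.0, -0.036]
wrist_force: [-0.8, -1.4, 3.9]
opening: 0.479
gripper_force: 29.8
```

Emit:
carry_out([
  [[0,0,5],0,4],
  [[0,0,10],0,4],
  [[0,0,15],0,4],
  [[0,0,20],0,4],
  [[0,0,25],0,4],
  [[0,0,25],0,4],
])

```text
time: 4.55
tool_pos: [0.6573, 0.2067, 0.2891]
tool_rot: [-3.138, -0.009, -0.036]
wrist_force: [0.7, 0.6, -2.3]
opening: 0.479
gripper_force: 29.8
```

```bash
python3 -c "
from rig import r
s=r.observe();print(s['q'].round(2),s['tool_pos'],s['opening'],s['wrist_force'])"
```

```text
[-0.03  0.45 -0.52  1.48  0.23  1.26 -2.18] [0.65733858 0.20666304 0.289062  ] 0.4790223964979653 [ 0.74005241  0.56788543 -2.2908015 ]
```

Emit:
carry_out([
  [[-3,-4,0],1.4,4],
  [[-6,-8,0],2.8,4],
  [[-9,-12,0],4.2,4],
  [[-12,-16,0],5.6,4],
  [[-15,-20,0],7,4],
  [[-18,-24,0],8.4,4],
  [[-20,-27,0],9.8,4],
  [[-21.6,-29.1,0],11.2,4],
  [[-21.6,-29.1,0],12.6,4],
  [[-21.6,-29.1,0],14,4],
  [[-21.6,-29.1,0],15.3,4],
  [[-21.6,-29.1,0],15.85,4],
  [[-21.6,-29.1,0],15.85,4],
  [[-21.6,-29.1,0],15.85,4],
  [[-21.6,-29.1,-4],15.85,4],
  [[-21.6,-29.1,-8],15.85,4],
  [[-21.6,-29.1,-10],15.85,4],
  [[-21.6,-29.1,-10],15.85,4],
])

```text
time: 6.35
tool_pos: [0.4376, -0.0854, 0.1791]
tool_rot: [-3.137, -0.002, 1.62]
wrist_force: [0.0, -0.3, -1.1]
opening: 0.479
gripper_force: 29.8
```

```bash
python3 -c "
from look import *
look('w2',0,[(.4725,-.0837,2.9,.16,.14,.015)])
print(r.observe()['q'].round(2))"
```

```text
6.4 [ 0.43862911 -0.08543749  0.18086501] [-1.799e+02 -1.000e-01  9.290e+01]
[ 0.6   0.15 -0.59  2.12  0.11  0.9  -0.  ]
```

View pics/w2.png

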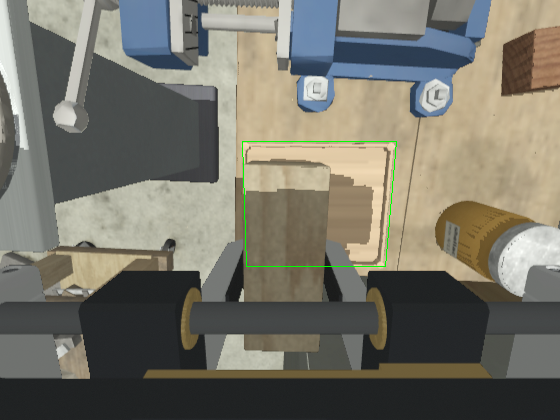

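The tray rim matches the green outline and the block is held straight above its left (-x) half. I'll check that the block is centred along its length.

```bash
python3 -c "
from look import *
c=np.load('pics/w2.npy',allow_pickle=True).item()
print(world(c,[(288,164),(282,350),(244,165),(329,166)],.184))"
```

```text
[[ 0.43548456 -0.02854605  0.184     ]
 [ 0.43773758 -0.13557089  0.184     ]
 [ 0.41360268 -0.03014185  0.184     ]
 [ 0.45594349 -0.02850018  0.184     ]]
```

Emit:
carry_out([
  [[0,-0.3,-4],0,4],
  [[0,-0.3,-8],0,4],
  [[0,-0.3,-11],0,4],
  [[0,-0.3,-13],0,4],
  [[0,-0.3,-14],0,4],
  [[0,-0.3,-14.4],0,4],
  [[0,-0.3,-14.4],0,4],
  [[0,-0.3,-14.4],0,4],
])

```text
time: 7.2
tool_pos: [0.44, -0.089, 0.0386]
tool_rot: [3.14, 0.001, 1.623]
wrist_force: [0.3, 0.1, -0.1]
opening: 0.478
gripper_force: 29.8
```

Emit:
carry_out([
  [[0,0,-0.1],0,4],
  [[0,0,-0.25],0,4],
  [[0,0,-0.25],0,4],
  [[0,0,-0.25],0,5.2],
  [[0,0,-0.25],0,5.2],
  [[0,0,-0.25],0,5.2],
  [[0,0,1],0,5.2],
  [[0,0,3],0,5.2],
  [[0,0,7],0,5.2],
  [[0,0,12],0,6],
  [[0,0,17],0,8],
  [[0,0,22],0,9.4],
  [[0,0,22],0,9.4],
])

```text
time: 8.5
tool_pos: [0.4416, -0.0885, 0.2643]
tool_rot: [3.133, 0.003, 1.624]
wrist_force: [0.2, -0.7, -0.3]
opening: 0.863
gripper_force: 0.0
```

Emit:
carry_out([
  [[3,2,0],-1.4,9.4],
  [[6,4,0],-2.8,9.4],
  [[9,6,0],-4.2,9.4],
  [[12,8,0],-5.6,9.4],
  [[15,10,0],-7,9.4],
  [[18,12,0],-8.4,9.4],
  [[21,14,0],-9.8,9.4],
  [[24.2,16.4,0],-11.2,9.4],
  [[24.2,16.4,0],-12.6,9.4],
  [[24.2,16.4,-3],-13.9,9.4],
  [[24.2,16.4,-6],-13.9,9.4],
  [[24.2,16.4,-6],-13.9,9.4],
  [[24.2,16.4,-6],-13.9,9.4],
])

```text
time: 9.8
tool_pos: [0.681, 0.0754, 0.1984]
tool_rot: [-3.141, 0.0, 0.169]
wrist_force: [0.1, 1.0, 0.8]
opening: 0.999
gripper_force: 0.0
```

```bash
python3 -c "
from look import *
look('w3',0,[(.6815,.076,9.6,.06,.05,.04)])
print(r.observe()['q'].round(2))"
```

```text
9.85 [0.68160731 0.07545336 0.19920081] [-1.8e+02 -1.0e-01  9.7e+00]
[ 0.1   0.5  -0.43  1.59  0.23  1.1  -1.79]
```

View pics/w3.png

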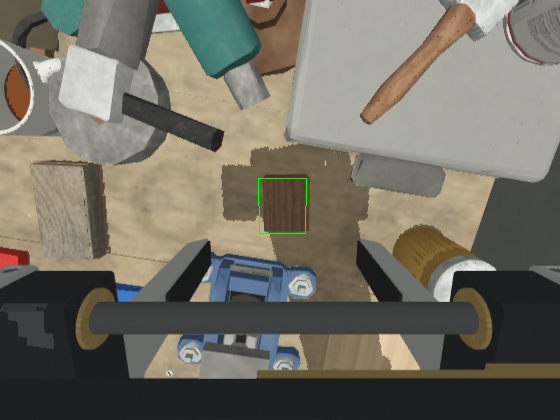

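The outline matches the short offcut at (283,205). The grey case's handle, near (400,175), could be close to the gripper body, so I'll triangulate it first.

```bash
python3 -c "
from look import *
c=np.load('pics/w3.npy',allow_pickle=True).item();t=r.get_calibration('top')
for z in (0,.03,.06,.09,.12):
  print(z,world(c,[(440,195),(353,182),(290,140)],z)[:,:2].round(3).tolist(),world(t,[(310+422/4,135+33/4),(310+277/4,135+25/4),(347,132)],z)[:,:2].round(3).tolist())"
```

```text
0 [[0.719, -0.111], [0.717, -0.004], [0.752, 0.079]] [[0.742, -0.095], [0.745, -0.002], [0.767, 0.082]]
0.03 [[0.721, -0.094], [0.719, 0.004], [0.751, 0.079]] [[0.73, -0.084], [0.732, 0.006], [0.754, 0.087]]
0.06 [[0.724, -0.077], [0.722, 0.011], [0.751, 0.08]] [[0.718, -0.074], [0.72, 0.014], [0.741, 0.092]]
0.09 [[0.726, -0.061], [0.724, 0.019], [0.75, 0.081]] [[0.706, -0.063], [0.708, 0.022], [0.728, 0.098]]
0.12 [[0.728, -0.044], [0.727, 0.027], [0.75, 0.081]] [[0.693, -0.052], [0.695, 0.03], [0.715, 0.103]]
```

The handle is at z≈0.05, well below the body, so the way down is clear.

Emit:
carry_out([
  [[-0.5,0,-5],0,9.4],
  [[-0.5,0,-10],0,9.4],
  [[-0.5,0,-14],0,9.4],
  [[-0.5,0,-16.2],0,9.4],
  [[-0.5,0,-16.2],0,9.4],
  [[-0.5,0,-16.2],0,9.4],
  [[-0.5,0,-16.2],0,4.5],
  [[-0.5,0,-16.2],0,4.5],
  [[-0.5,0,-16.2],0,4.5],
  [[-0.5,0,-16.2],0,4.5],
  [[-0.5,0,-16.2],0,4.5],
  [[-0.5,0,-16.2],0,4.5],
  [[-0.5,0,-16.2],0,4.5],
])

```text
time: 11.15
tool_pos: [0.6762, 0.0752, 0.0356]
tool_rot: [3.142, -0.0, 0.168]
wrist_force: [-0.8, -0.7, 3.0]
opening: 0.531
gripper_force: 30.0
```

Emit:
carry_out([
  [[0,0,5],0,4.5],
  [[0,0,10],0,4.5],
  [[0,0,15],0,4.5],
  [[0,0,20],0,4.5],
  [[-2,-2,24],1.4,4.5],
  [[-5,-5,24.4],2.8,4.5],
  [[-8,-8,24.4],4.2,4.5],
  [[-11,-11,24.4],5.6,4.5],
  [[-14,-14,24.4],7,4.5],
  [[-17,-16.2,24.4],8.4,4.5],
  [[-17,-16.2,24.4],9.8,4.5],
  [[-17,-16.2,24.4],11.2,4.5],
  [[-17,-16.2,22],12.6,4.5],
  [[-17,-16.2,18],13.9,4.5],
  [[-17,-16.2,15],13.9,4.5],
  [[-17,-16.2,15],13.9,4.5],
  [[-17,-16.2,15],13.9,4.5],
])

```text
time: 12.85
tool_pos: [0.5063, -0.0865, 0.1861]
tool_rot: [-3.141, -0.001, 1.623]
wrist_force: [-0.7, -0.5, -0.2]
opening: 0.534
gripper_force: 30.0
```

```bash
python3 -c "
from look import *
look('w4',0,[(.4725,-.0837,2.9,.152,.132,.004),(.4395,-.0855,2.9,.045,.11,.039)])
print(r.observe()['opening'])"
```

```text
12.9 [ 0.50689945 -0.08661597  0.1868511 ] [179.9   0.   93. ]
0.5315809313093588
```

View pics/w4.png

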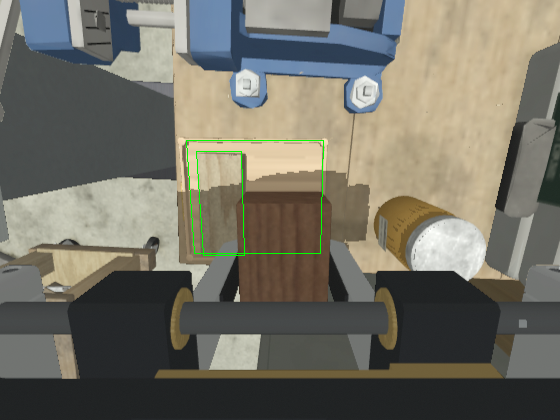

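The long offcut lies flat in place, at about (220,200), and the short one is held straight over the other half. Lowering it.

Emit:
carry_out([
  [[0,0,-4],0,4.5],
  [[0,0,-8],0,4.5],
  [[0,0,-11],0,4.5],
  [[0,0,-13],0,4.5],
  [[0,0,-14],0,4.5],
  [[0,0,-14.4],0,4.5],
  [[0,0,-14.5],0,4.5],
  [[0,0,-14.5],0,4.5],
])

```text
time: 13.7
tool_pos: [0.507, -0.0869, 0.0416]
tool_rot: [3.14, 0.001, 1.623]
wrist_force: [-0.4, 0.1, -0.9]
opening: 0.528
gripper_force: 30.0
```

Emit:
carry_out([
  [[0,0,-0.1],0,4.5],
  [[0,0,-0.15],0,4.5],
  [[0,0,-0.15],0,4.5],
  [[0,0,-0.15],0,5.6],
  [[0,0,-0.15],0,5.6],
  [[0,0,-0.15],0,5.6],
  [[0,0,1],0,5.6],
  [[0,0,3],0,5.6],
  [[0,0,7],0,5.6],
  [[0,0,12],0,6],
  [[0,0,17],0,8],
  [[0,0,22],0,9.4],
  [[0,0,25],0,9.4],
  [[0,0,25],0,9.4],
])

```text
time: 15.1
tool_pos: [0.5077, -0.0865, 0.2955]
tool_rot: [3.135, 0.002, 1.624]
wrist_force: [1.2, -0.3, -1.0]
opening: 0.942
gripper_force: 0.0
```

Emit:
carry_out([
  [[2,4,0],1.4,9.4],
  [[4,8,0],2.8,9.4],
  [[6,12,0],4.2,9.4],
  [[8,16,0],5.6,9.4],
  [[10,20,0],7,9.4],
  [[11,24,0],8.4,9.4],
  [[11,28,0],9.8,9.4],
  [[11,32,0],11.2,9.4],
  [[11,36,0],12.6,9.4],
  [[11,40.6,0],14,9.4],
  [[11,40.6,0],15.4,9.4],
  [[11,40.6,0],15.7,9.4],
  [[11,40.6,0],15.7,9.4],
  [[11,40.6,0],15.7,9.4],
])

```text
time: 16.5
tool_pos: [0.6166, 0.3178, 0.2904]
tool_rot: [-3.141, -0.0, -3.021]
wrist_force: [0.1, -0.6, -1.0]
opening: 0.997
gripper_force: 0.0
```

```bash
python3 -c "
from look import *
look('w5',0,[(.6295,.3195,7,.113,.062,.031),(.65,.45,0,.063,.063,0),(.488,.4361,-1.7,.15,.1,.015)])
print(r.observe()['q'].round(2))"
```

```text
16.55 [0.61664479 0.31784991 0.29054866] [-180.     0.  -173.1]
[ 0.07  0.59 -1.    1.44  0.5   1.38  0.75]
```

View pics/w5.png

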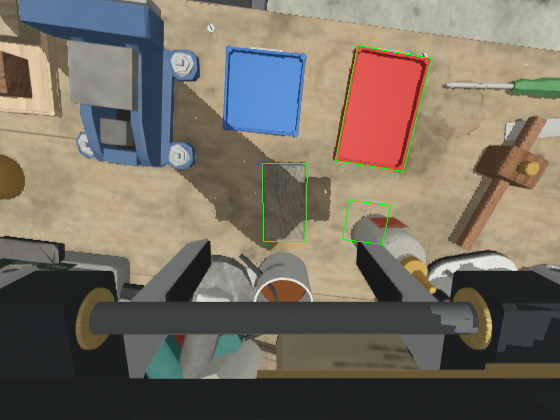

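The overlay fits the sanding block at (285,203) and the red tray at (381,108). The glue bottle's base is further right and lower than my guess, so I'll enlarge it to check the clearance.

```bash
python3 -c "
from look import *
i=cv2.imread('pics/w5.png');cv2.imwrite('pics/c5.png',cv2.resize(i[190:310,320:470],None,fx=5,fy=5,interpolation=cv2.INTER_CUBIC))"
```

```text
(no output)
```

View pics/c5.png

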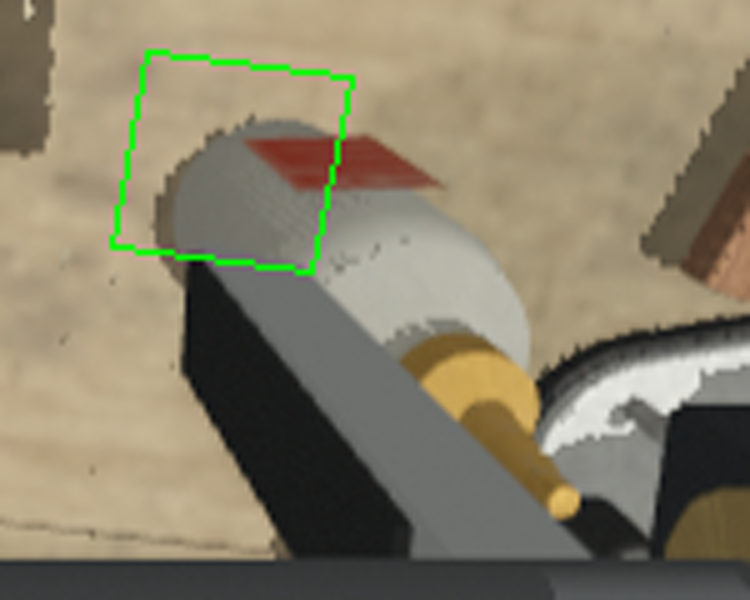

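The bottle base circle is centred near (375,235) in the full picture, and the nozzle tip is at (433,291).

```bash
python3 -c "
from look import *
c=np.load('pics/w5.npy',allow_pickle=True).item()
print(world(c,[(374.5,234.2)],0),world(c,[(432.8,290.4)],.191))"
```

```text
[[0.66767224 0.46720194 0.        ]] [[0.66372721 0.46396499 0.191     ]]
```

The bottle is at about (0.665, 0.465), which leaves the gripper body about 25 mm clear. Descending to grip the sanding block.

Emit:
carry_out([
  [[0,0,-5],0,9.4],
  [[0,0,-10],0,9.4],
  [[0,0,-15],0,9.4],
  [[0,0,-20],0,9.4],
  [[0,0,-24],0,9.4],
  [[0,0,-26.1],0,9.4],
  [[0,0,-26.1],0,9.4],
  [[0,0,-26.1],0,9.4],
  [[0,0,-26.1],0,5.6],
  [[0,0,-26.1],0,5.6],
  [[0,0,-26.1],0,5.6],
  [[0,0,-26.1],0,5.6],
  [[0,0,-26.1],0,5.6],
  [[0,0,-26.1],0,5.6],
])

```text
time: 17.95
tool_pos: [0.6163, 0.3191, 0.0297]
tool_rot: [-3.141, 0.0, -3.016]
wrist_force: [-0.4, -2.5, 4.6]
opening: 0.655
gripper_force: 30.0
```

The tray leaves only 15 mm beside the block for 12.5 mm fingers. I'll regrip higher so the fingertips stay level with the rim.

Emit:
carry_out([
  [[0,0,0],0,7.5],
  [[0,0,0],0,7.5],
  [[0,0,0.6],0,7.5],
  [[0,0,0.6],0,7.5],
  [[0,0,0.6],0,7.5],
  [[0,0,0.6],0,5.6],
  [[0,0,0.6],0,5.6],
  [[0,0,0.6],0,5.6],
  [[0,0,0.6],0,5.6],
  [[0,0,0.6],0,5.6],
])

```text
time: 18.95
tool_pos: [0.6161, 0.3192, 0.0353]
tool_rot: [-3.141, -0.0, -3.016]
wrist_force: [-0.2, 0.4, -1.5]
opening: 0.656
gripper_force: 30.0
```

Emit:
carry_out([
  [[0,0,4],0,5.6],
  [[0,0,8],0,5.6],
  [[0,0,12],0,5.6],
  [[0,0,16],0,5.6],
  [[0,0,20],0,5.6],
  [[-4,3,23],-0.5,5.6],
  [[-8,6,23],-1,5.6],
  [[-12,10,23],-1.47,5.6],
  [[-14.1,11.75,23],-1.47,5.6],
  [[-14.1,11.75,21],-1.47,5.6],
  [[-14.1,11.75,17],-1.47,5.6],
  [[-14.1,11.75,13],-1.47,5.6],
  [[-14.1,11.75,11],-1.47,5.6],
  [[-14.1,11.75,11],-1.47,5.6],
  [[-14.1,11.75,11],-1.47,5.6],
])

```text
time: 20.45
tool_pos: [0.4754, 0.4374, 0.1467]
tool_rot: [3.141, 0.0, 3.114]
wrist_force: [0.8, -0.8, -0.1]
opening: 0.654
gripper_force: 30.0
```

```bash
python3 -c "
from look import *
look('w6',0,[(.488,.4361,-1.7,.15,.1,.015)])
print(r.observe()['opening'])"
```

```text
20.5 [0.47562575 0.43766715 0.14732076] [1.799e+02 1.000e-01 1.784e+02]
0.6556412701168637
```

View pics/w6.png

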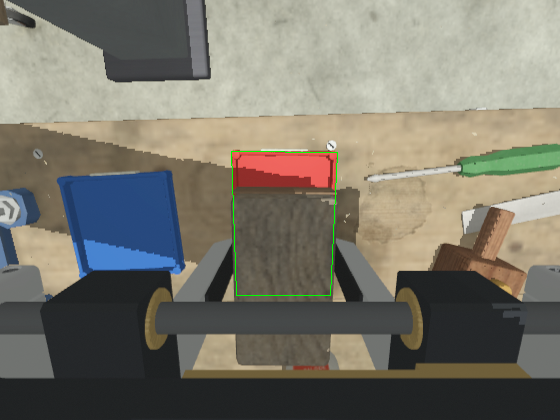

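The red rim matches the outline. I'll check the block's centre before lowering.

```bash
python3 -c "
from look import *
c=np.load('pics/w6.npy',allow_pickle=True).item()
w=world(c,[(234,192),(335,189),(330,362),(237,364)],.143);print(w,w.mean(0))"
```

```text
[[0.43043998 0.41074919 0.143     ]
 [0.43029431 0.46505217 0.143     ]
 [0.53899293 0.46346801 0.143     ]
 [0.53882914 0.40539851 0.143     ]] [0.48463909 0.43616697 0.143     ]
```

Emit:
carry_out([
  [[0.3,-0.1,-3],0,5.6],
  [[0.3,-0.1,-6],0,5.6],
  [[0.3,-0.1,-8.5],0,5.6],
  [[0.3,-0.1,-10],0,5.6],
  [[0.3,-0.1,-10.4],0,5.6],
  [[0.3,-0.1,-10.6],0,5.6],
  [[0.3,-0.1,-10.6],0,5.6],
  [[0.3,-0.1,-10.6],0,5.6],
])

```text
time: 21.3
tool_pos: [0.4786, 0.4362, 0.0407]
tool_rot: [3.141, 0.001, 3.114]
wrist_force: [-0.2, -0.3, -1.6]
opening: 0.656
gripper_force: 30.0
```

Emit:
carry_out([
  [[0,0,-0.1],0,5.6],
  [[0,0,-0.1],0,5.6],
  [[0,0,-0.1],0,6.5],
  [[0,0,-0.1],0,6.6],
  [[0,0,-0.1],0,6.6],
  [[0,0,-0.1],0,6.6],
  [[0,0,0.5],0,6.8],
  [[0,0,2],0,7.2],
  [[0,0,6],0,8],
  [[0,0,11],0,9.4],
  [[0,0,16],0,9.4],
  [[0,0,21],0,9.4],
  [[0,0,24],0,9.4],
  [[0,0,24],0,9.4],
])

```text
time: 22.7
tool_pos: [0.4785, 0.4375, 0.2855]
tool_rot: [3.137, 0.005, 3.114]
wrist_force: [0.2, 1.5, -0.0]
opening: 1.001
gripper_force: 0.0
```

Emit:
carry_out([
  [[1,-4,0],-1,9.4],
  [[2.5,-8,0],-2.2,9.4],
  [[4,-13,0],-3.4,9.4],
  [[5,-17,0],-4.6,9.4],
  [[6.5,-21,0],-5.8,9.4],
  [[8,-26,0],-7,9.4],
  [[9,-30,0],-8.2,9.4],
  [[10.5,-34,0],-9.4,9.4],
  [[12,-39,0],-10.6,9.4],
  [[13,-43,0],-11.8,9.4],
  [[14.5,-47,0],-13,9.4],
  [[16.5,-53.5,0],-14.2,9.4],
  [[16.5,-53.5,0],-14.2,9.4],
  [[16.5,-53.5,0],-14.2,9.4],
  [[16.5,-53.5,0],-14.2,9.4],
  [[16.5,-53.5,0],-14.2,9.4],
])

```text
time: 24.3
tool_pos: [0.6429, -0.0973, 0.2797]
tool_rot: [3.142, -0.001, 1.63]
wrist_force: [-0.1, 0.9, 0.5]
opening: 1.002
gripper_force: 0.0
```

```bash
python3 -c "
from look import *
look('w7',0,[(.6437,-.0989,0,.067,.067,.108),(.6437,-.0989,0,.067,.067,0)])
print(r.observe()['q'].round(2))"
```

```text
24.35 [ 0.64292764 -0.09741415  0.27976198] [180.   -0.   93.4]
[ 0.5   0.41 -0.6   1.58  0.24  1.23 -0.09]
```

View pics/w7.png

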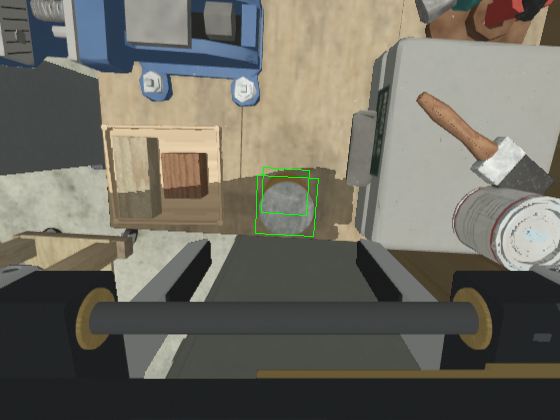

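Both offcuts lie flat side by side in the plywood tray, and the jar lid at (287,208) matches the estimate. Gripping the jar.

Emit:
carry_out([
  [[0.1,-0.15,-5],0,9.4],
  [[0.1,-0.15,-9],0,9.4],
  [[0.1,-0.15,-13],0,9.4],
  [[0.1,-0.15,-17],0,9.4],
  [[0.1,-0.15,-20],0,9.4],
  [[0.1,-0.15,-21.4],0,9.4],
  [[0.1,-0.15,-21.4],0,9.4],
  [[0.1,-0.15,-21.4],0,6],
  [[0.1,-0.15,-21.4],0,6],
  [[0.1,-0.15,-21.4],0,6],
  [[0.1,-0.15,-21.4],0,6],
  [[0.1,-0.15,-21.4],0,6],
  [[0.1,-0.15,-21.4],0,6],
  [[0.1,-0.15,-21.4],0,6],
])

```text
time: 25.75
tool_pos: [0.6449, -0.1009, 0.0666]
tool_rot: [3.14, 0.0, 1.627]
wrist_force: [-0.8, 0.0, 7.3]
opening: 0.687
gripper_force: 30.0
```

Emit:
carry_out([
  [[0,0,3],0,6],
  [[0,0,7],0,6],
  [[0,0,11],0,6],
  [[0,0,15],0,6],
  [[0,0,19],0,6],
  [[0,0,23],0,6],
  [[0,0,24],0,6],
  [[-1.6,3.7,24],0,6],
  [[-3.2,7.4,24],0,6],
  [[-4.8,11.1,24],0,6],
  [[-6.4,14.8,24],0,6],
  [[-8,18.5,24],0,6],
  [[-9.6,22.2,24],0,6],
  [[-11.2,25.9,24],0,6],
  [[-12.8,29.6,24],0,6],
  [[-14.4,33.3,24],0,6],
  [[-16.1,37.4,24],0,6],
  [[-16.1,37.4,24],0,6],
  [[-16.1,37.4,24],0,6],
])

```text
time: 27.65
tool_pos: [0.4823, 0.2739, 0.3047]
tool_rot: [-3.141, 0.0, 1.629]
wrist_force: [0.3, 0.0, -3.9]
opening: 0.684
gripper_force: 30.0
```

Emit:
carry_out([
  [[0,0,-4],0,6],
  [[0,0,-8],0,6],
  [[0,0,-11],0,6],
  [[0,0,-13],0,6],
  [[0,0,-13],0,6],
])

```text
time: 28.15
tool_pos: [0.4823, 0.2709, 0.1725]
tool_rot: [-3.137, 0.002, 1.625]
wrist_force: [0.3, -0.2, -3.3]
opening: 0.689
gripper_force: 30.0
```

```bash
python3 -c "
from look import *
look('w8',0,[(.4841,.2736,1.6,.106,.106,.015)])
print(r.observe()['opening'])"
```

```text
28.2 [0.4829854  0.27184503 0.17439628] [-1.799e+02  1.000e-01  9.310e+01]
0.688614147944407
```

View pics/w8.png

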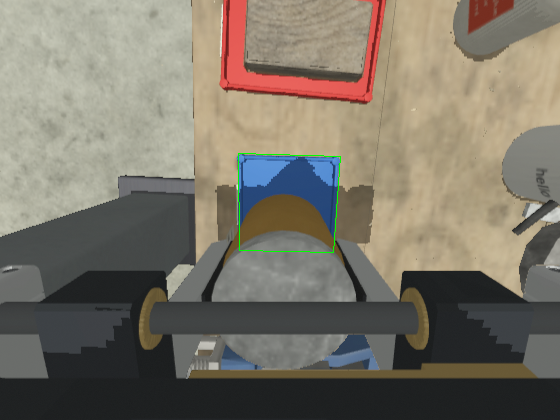

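The sanding block lies inside the red tray. The blue rim matches the outline and the jar is held upright. I'll check the lid centre at about (285,300).

```bash
python3 -c "
from look import *
c=np.load('pics/w8.npy',allow_pickle=True).item()
w=world(c,[(213,300),(358,300),(285,230),(285,370)],.216);print(w)"
```

```text
[[0.45171238 0.27336189 0.216     ]
 [0.51139341 0.27680629 0.216     ]
 [0.47969134 0.30510672 0.216     ]
 [0.4833022  0.24104429 0.216     ]]
```

Emit:
carry_out([
  [[0.2,0,-3],0,6],
  [[0.2,0,-6],0,6],
  [[0.2,0,-8.5],0,6],
  [[0.2,0,-9.7],0,6],
  [[0.2,0,-10.1],0,6],
  [[0.2,0,-10.3],0,6],
  [[0.2,0,-10.3],0,6],
  [[0.2,0,-10.3],0,6],
])

```text
time: 29.0
tool_pos: [0.4857, 0.2735, 0.0735]
tool_rot: [3.14, -0.0, 1.627]
wrist_force: [0.3, 0.2, -3.6]
opening: 0.69
gripper_force: 30.0
```

Emit:
carry_out([
  [[0,0,-0.1],0,6],
  [[0,0,-0.2],0,6],
  [[0,0,-0.25],0,6],
  [[0,0,-0.25],0,6],
  [[0,0,-0.25],0,6],
])

```text
time: 29.5
tool_pos: [0.4853, 0.2734, 0.0706]
tool_rot: [3.141, 0.0, 1.627]
wrist_force: [-2.4, -1.9, 7.7]
opening: 0.686
gripper_force: 30.0
```

Contact with the floor. I'll release and rise.

Emit:
carry_out([
  [[0,0,0],0,7.2],
  [[0,0,0],0,8],
  [[0,0,0],0,9],
  [[0,0,0],0,9.4],
  [[0,0,0],0,9.4],
  [[0,0,2],0,9.4],
  [[0,0,5],0,9.4],
  [[0,0,9],0,9.4],
  [[0,0,13],0,9.4],
  [[0,0,17],0,9.4],
  [[0,0,21],0,9.4],
  [[0,0,24],0,9.4],
  [[4,-10,24],0,9.4],
  [[4,-20,24],0,9.4],
  [[4,-30,24],0,9.4],
  [[4,-40,24],0,9.4],
  [[4,-50,24],0,9.4],
  [[4,-50,24],0,9.4],
  [[4,-50,24],0,9.4],
])

```text
time: 31.4
tool_pos: [0.5203, -0.0745, 0.3102]
tool_rot: [3.141, 0.0, 1.627]
wrist_force: [1.0, -0.6, -0.5]
opening: 1.001
gripper_force: 0.0
```

```bash
python3 -c "
from look import *
i=cv2.cvtColor(r.read_camera('top'),cv2.COLOR_RGB2BGR)
cv2.imwrite('pics/top9.png',cv2.resize(i[120:290,80:460],None,fx=2.1,fy=2.1,interpolation=cv2.INTER_CUBIC));s=r.observe();print(s['time'],s['tool_pos'])"
```

```text
31.45 [ 0.52004436 -0.08335043  0.30961548]
```

View pics/top9.png

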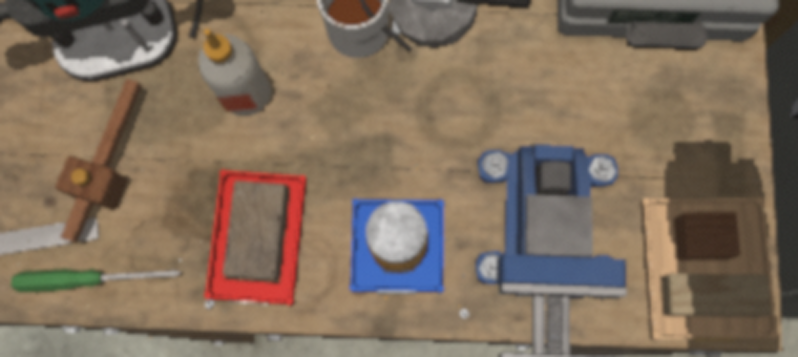

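Top view: the jar stands in the blue tray, the sanding block lies in the red tray and both offcuts lie in the plywood tray. I'll check numerically that the long offcut and the sanding block sit inside the walls.

```bash
python3 -c "
from look import *
c=r.get_calibration('top')
print(rect(c,[(80+x/2.1-.25,120+y/2.1-.25) for x,y in [(664,273),(770,277),(773,316),(663,312)]],.039))
print(rect(c,[(80+x/2.1-.25,120+y/2.1-.25) for x,y in [(232,180),(287,182),(279,283),(224,277)]],.035))
w=np.load('pics/w7.npy',allow_pickle=True).item()
print(world(w,[(117,137),(159,137),(160,218),(121,219)],.039)[:,:2].round(3).tolist())"
```

```text
(array([ 0.4387, -0.0832]), 'xdir deg', np.float64(-1.0), 'ydir-90', np.float64(-0.0), 'len', np.float64(0.0429), np.float64(0.1191))
(array([0.4927, 0.4335]), 'xdir deg', np.float64(-0.0), 'ydir-90', np.float64(-2.0), 'len', np.float64(0.113), np.float64(0.0625))
[[0.422, -0.035], [0.476, -0.032], [0.473, -0.14], [0.42, -0.145]]
```

All of them sit inside their walls with margin, so I'm handing in.

```bash
python3 -c "
from rig import r
print(r.job_done())"
```

```text
the job is handed in; nothing more can be done
None
```

The job is handed in (result not shown to me): both offcuts are side by side in the plywood tray, the sanding block is in the red tray and the jar is upright in the blue tray; the final pictures show all four inside the walls, the glue bottle and screwdriver were left alone, and it took about 31 s.

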